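# Uncover the green pigment mill's gears

## Robot

A 7-joint arm with a two-finger parallel gripper is mounted at the origin on the work surface. World frame = base frame: x ahead of the robot, y to its left, z up, the work surface at z = 0. Lengths are in m, angles in rad, forces in N, time in s.
With the tool pointing down it reaches from about 0.4 to 0.85 m from the base axis. Payload 4.5 kg.
Tool frame: the origin (TCP) lies between the finger pads; the fingertips stand 11 mm ahead of it and the grasp point (between the pads) lies 8 mm behind it (r.nose_length is the distance from the TCP to the fingertips, in m); z points along the fingers, y is the line along which they close (so a half turn about z gives the same grasp; the last joint's range is limited). The gripper opens to 88 mm and grips with 3 to 60 N. Pads are 18 mm wide; open, the fingers measure 123 mm over their backs; the gripper's body (75 mm by 187 mm) begins 45 mm behind the grasp point.
Start: joints at [-1.108, 0.689, -0.195, 1.565, 0.157, 0.902, -0.215], TCP at [0.26, 0.568, 0.221] pointing down, gripper open.
Joint ranges: [-3.01, 3.01], [-0.46, 2.08], [-1.47, 1.51], [0.13, 2.56], [-1, 4.14], [0.04, 2.09], [-2.66, 2.66]. Speed limits (rad/s): [2.57, 2.57, 3.14, 3.14, 3.14, 3.14, 3.14].

## Interface

Orientations are given as a unit quaternion [x, y, z, w].
In Python, from plant import get_state, snapshot, camera_model, r gives the robot as it stands.
- The arm moves only by the shell command python3 -m inch 'ROWS' [FORCE]. ROWS is text: rows parted by semicolons, each of 7 numbers parted by spaces: the opening, from -1 (shut) to 1 (fully open), then the shift along the tool's x, y, z in m, then the turn, a rotation vector about the tool's x, y, z in rad. A call has 1 to 20 rows; each row shifts and turns the commanded pose from where the row before left it, along the tool's axes as they then stand; what a row does not reach is not made up. A row lasts 1/12 s, in which the tool goes at most 41.7 mm and 7.16 degrees, less where a joint would pass 70% of its speed; a pose out of reach is approached as far as the arm can. A call is refused whole if a number of a shift passes 0.0417 or a number of a turn 0.125, either way. A call with a gripper value outside its range is refused whole. The fingers move at their own pace and stop on an object; FORCE is the grip in N (left out, the last holds). Time passes only in rows, so rows that do not move let the fingers close. It gives the time, the measured TCP pose, the force, the opening and the grip force at its end, in the units of the state.
- get_state(): the state, without advancing time (a new reading comes with each control period).
- snapshot(name): name is "scene" or "top" or "wrist"; returns (picture, depth): 420x560x3 uint8, red, green, blue; 420x560 float32, m along the optical axis (not along the pixel's ray), 0 where there is no reading.
- camera_model(name): a dict with "intrinsics" (3x3 intrinsics, pixels), "dist" ([k1, k2, p1, p2, k3] as OpenCV has them; the pictures are not rectified), "view" (4x4, takes a point from world to camera coordinates). Camera axes: x right, y down, z forward; pixel columns grow to the right and rows downward; lengths in m; the calibration is good to about 2 mm. A picture is of the moment at which its call begins: read the wrist's pose just before it. camera_model takes no time and is no camera call; for the wrist camera it gives the pose at the moment of the call.
- r.finish_job(): hands the job in; it is judged then, once.
The state is a dict: "clock": time; "q": joint angles; "qd": joint speeds; "joint_torque": joint torques, N m; "tool_pos": TCP position; "eef_rot": TCP orientation; "contact_force": force on the tool from outside, world axes, zero at the start; "moment": the same for the moment, N m; "opening": opening from 0.0 (shut) to 1.0 (fully open); "finger_force": force on a finger pad.
Only numpy, scipy, OpenCV 4.12 (cv2) and the standard library are available. Lean on these libraries where they do the work, as an engineer would, in place of code of your own. Each camera call takes 0.05 s, during which the arm holds its last target. There are 200 camera calls.

## Task

The gears of the green-covered pigment mill need cleaning: lift its green cover plate off the two pins and lay it down, without dropping it, squarely on the middle of the cork pad with its handle up. Leave the other mill's orange cover on its pins.

Things in the scene. Friction and masses are not known exactly. Their poses are not given: they have to be found in the camera images.
- green_cover: Loose green cover plate, 150 (x) x 110 (y) x 6 mm, about 0.3 kg, lying loose on top of the green-covered mill. Two 13 mm holes at (55, 35) and (-55, -35) mm sit over the mill's pins. A black bar handle lies along x over the plate's centre: 70 mm long, 14 mm wide (y), its bar from 21 to 39 mm above the plate's underside, on two short posts; room below the bar on both sides. Origin: centre of the plate's underside; z up out of the handle side.
- green_mill: The green-covered mill, fixed: a grey open-topped gear housing 150 (x) x 110 (y) x 60 mm high, a blue motor (52 mm across) sticking 75 mm out of its +x end, a steel grinding head (48 mm across) sticking about 40 mm out of its -x end. Two steel pins 8 mm across stand 14 mm above the housing's top edge at (55, 35) and (-55, -35) mm. Origin: centre of the housing's underside, on the table; axes as the cover's when covered.
- orange_cover: Cover plate of the other mill, the same in shape and size as the green one but orange, lying on the pins of an identical grey mill. To be left there. Origin and axes as for the green cover.
- cork_pad: Light brown cork pad fixed to the table, 220 (x) x 170 (y) x 8 mm. Origin: centre of its underside, on the table; its top is 8 mm higher. x runs along its long side.
Mind the look-alikes: they are no part of the job. Of the things shaped like the green_cover, the green one is meant.

How it is judged:
On the way:
1. the green cover is lifted clear of the pins, above its mill (z of green_cover in the frame of green_mill above 0.078 m and horizontal distance between green_cover and green_mill below 0.06 m), for 0.05 s.
At the end, for the whole second after the job is handed in: The green cover lies flat on the cork pad, handle up, its centre within 30 mm of the pad's centre and its long side within 15 degrees of the pad's (either way round), released and at rest; the orange cover is within 15 mm of where it was (horizontal distance between green_cover and cork_pad below 0.03 m and angle between the x axis of green_cover and the x axis of cork_pad, either way round below 0.26 rad and angle between green_cover's own z axis and vertical below 0.08 rad and z of green_cover in the frame of cork_pad below 0.013 m and linear speed of green_cover below 0.02 m/s and distance of orange_cover from where it was at the start of the episode below 0.015 m); the robot touches nothing.
It fails at once if the green cover is dropped or thrown (moves faster than 0.7 m/s out of the fingers, as after a fall of 25 mm) (contact force between the fingers and green_cover below 0.2 N and linear speed of green_cover above 0.7 m/s).
It fails at once if the orange cover is lifted or pushed off its place (more than 15 mm) (distance of orange_cover from where it was at the start of the episode above 0.015 m).
It also fails if it takes over 40 s, if anything falls off the work surface, if the arm or the gripper's body presses on something with over 40 N, if the wrist force passes 120 N, or if a joint passes its speed limit or range.

## Working session

There is one attempt and no reset: what is moved stays moved. The work goes in short steps, Python scripts to look and compute and a shell command to move; the robot and the scene stay as the last step left them, time stands still between calls to the robot, and variables do not carry over. Pictures are saved under pics/ and viewed, at most 10 in all, crops included, and the job is handed in when it is done.

```bash
ls; mkdir -p pics; python3 - <<'E'
from plant import *
import cv2,numpy as np
s=get_state();print(s['clock'],s['tool_pos'],s['eef_rot'],s['opening'])
a,d=snapshot("top");b,e=snapshot("scene")
np.savez('/tmp/t.npz',a=a,d=d,b=b,e=e)
cv2.imwrite('pics/top.png',a[...,::-1]);cv2.imwrite('pics/scene.png',b[...,::-1])
for n in("top","scene"):print(camera_model(n))
E
```

```text
pics
0.0 [0.25963501 0.56777163 0.22060074] [ 2.12714703e-01  9.77113906e-01 -9.24033059e-04 -1.30025513e-04] 0.9969998873999528
{'intrinsics': array([[416.74855255,   0.        , 284.58063542],
       [  0.        , 416.74855255, 210.85186494],
       [  0.        ,   0.        ,   1.        ]]), 'dist': array([0.01689142, 0.        , 0.        , 0.        , 0.        ]), 'view': array([[-0.0199666 , -0.99978738, -0.00514981,  0.00483664],
       [-0.9871602 ,  0.02053037, -0.15840844,  0.4195741 ],
       [ 0.15848049,  0.00192081, -0.98736024,  0.96882143],
       [ 0.        ,  0.        ,  0.        ,  1.        ]])}
{'intrinsics': array([[510.29510125,   0.        , 279.71748707],
       [  0.        , 510.29510125, 207.29231825],
       [  0.        ,   0.        ,   1.        ]]), 'dist': array([-0.01182941,  0.        ,  0.        ,  0.        ,  0.        ]), 'view': array([[-0.89111017,  0.45347876,  0.01672371,  0.37752485],
       [ 0.33935927,  0.69041994, -0.63887056, -0.10152191],
       [-0.30126061, -0.5636287 , -0.76913245,  1.33799018],
       [ 0.        ,  0.        ,  0.        ,  1.        ]])}
```

View pics/top.png

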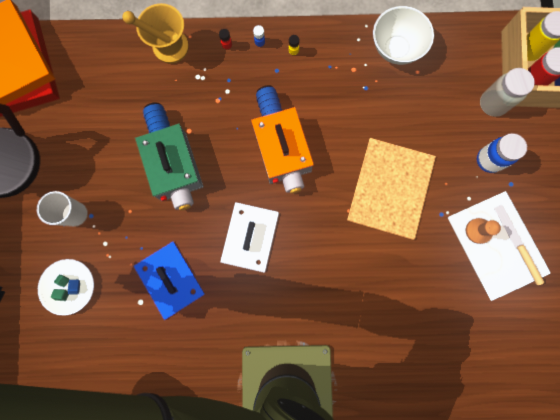

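View pics/scene.png

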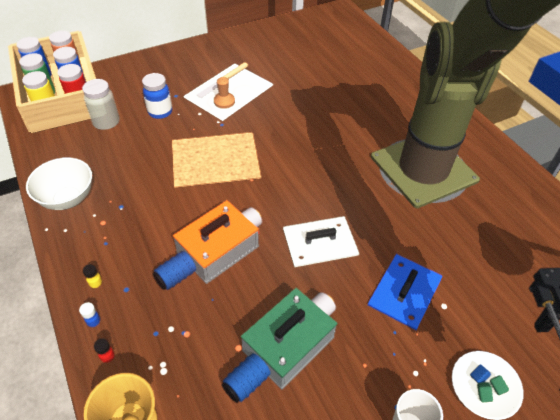

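The top view shows the following:
- green cover on a mill at (168,160)
- orange cover on a mill at (282,143)
- white cover at (250,237) and blue cover at (168,280), both lying on the table
- cork pad at (391,188)

Only the one at (168,160) is green and sits on a mill's pins, so that is the one meant. I'll measure it and confirm in a crop.

```bash
cat > h.py <<'E'
import cv2,numpy as np
def ray(cm,px,z):
    V=cm['view'];R=V[:3,:3];c=-R.T@V[:3,3]
    u=cv2.undistortPoints(np.float64(px).reshape(-1,1,2),cm['intrinsics'],cm['dist']).reshape(-1,2)
    d=np.c_[u,np.ones(len(u))]@R
    return c+d*((z-c[2])/d[:,2])[:,None]
def blob(mask,near):
    n,l,s,c=cv2.connectedComponentsWithStats(mask.astype(np.uint8))
    ok=[i for i in range(1,n) if s[i,4]>60]
    i=min(ok,key=lambda i:np.hypot(*(c[i]-near)))
    m=(l==i).astype(np.uint8)
    return max(cv2.findContours(m,0,cv2.CHAIN_APPROX_NONE)[0],key=cv2.contourArea).reshape(-1,2)
def rect(cm,cnt,z):
    p=ray(cm,cnt,z)[:,:2]
    (c,(w,h),a)=cv2.minAreaRect((p*1000).astype(np.float32))
    if w<h: a+=90;w,h=h,w
    return np.round(c,1),round(w),round(h),round((a+90)%180-90,1)   # mm, long-axis angle deg
E
python3 - <<'E'
from plant import *
from h import *
D=np.load('/tmp/t.npz');a=D['a'];cm=camera_model('top')
hsv=cv2.cvtColor(a,cv2.COLOR_RGB2HSV);H,S,V=[hsv[...,i].astype(int) for i in range(3)]
g=(H>60)&(H<95)&(S>100)
print('green',rect(cm,blob(g,(168,160)),.066))
o=(H>8)&(H<18)&(S>200)&(V>200);print('orange',rect(cm,blob(o,(282,143)),.066))
k=cv2.morphologyEx(((H>10)&(H<25)&(V>165)).astype(np.uint8),cv2.MORPH_OPEN,np.ones((5,5)));print('cork',rect(cm,blob(k,(391,188)),.008))
b=(V<40);b[:140]=0;b[180:]=0;b[:,:150]=0;b[:,185:]=0
print('handle',rect(cm,blob(b,(164,157)),.099))
print('depth z plate', D['d'][175,180],D['d'][157,165],D['d'][188,391])
cv2.imwrite('pics/c1.png',cv2.resize(a[90:220,120:330,::-1],None,fx=3.8,fy=3.8,interpolation=cv2.INTER_CUBIC))
E
```

```text
green (array([545.7, 275.2]), 151, 109, 17.9)
orange (array([581.8,  -0. ]), 152, 111, 15.7)
cork (array([ 477.1, -269.5]), 222, 172, -17.8)
handle (array([541. , 270.7]), 69, 11, 18.1)
depth z plate 0.98647344 0.9555713 1.037631
```

View pics/c1.png

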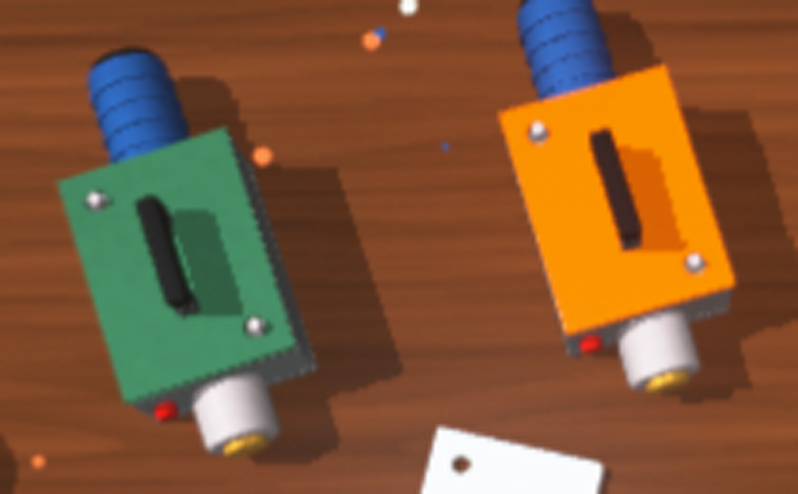

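The crop confirms that the green cover, seated on its two pins with the black handle along its long side, is the target. The orange one stays. I'll move above it and turn.

```bash
python3 -m inch '1 -.038 -.015 0 0 0 0;1 -.038 -.015 0 0 0 0;1 -.038 -.015 0 0 0 0;1 -.038 -.015 0 0 0 0;1 -.038 -.015 0 0 0 0;1 -.038 -.015 0 0 0 0;1 -.038 -.015 0 0 0 0;1 -.038 -.015 0 0 0 0;1 -.038 -.015 0 0 0 0;1 -.038 -.015 0 0 0 0;1 0 0 0 0 0 -.124;1 0 0 0 0 0 -.124;1 0 0 0 0 0 -.124;1 0 0 0 0 0 -.124;1 0 0 0 0 0 -.124;1 0 0 0 0 0 -.124;1 0 0 0 0 0 0;1 0 0 0 0 0 0;1 0 0 0 0 0 0'
cat >> h.py <<'E'
from scipy.spatial.transform import Rotation as Ro
def tool(s,goal):  # shift to goal in tool axes
    R=Ro.from_quat(s['eef_rot']);x=R.as_matrix()[:,0]
    return np.round(R.inv().apply(np.array(goal)-s['tool_pos']),4),round(np.degrees(np.arctan2(x[1],x[0])),1)
E
python3 - <<'E'
from plant import *
from h import *
s=get_state();cm=camera_model('wrist');a,d=snapshot('wrist');np.savez('/tmp/w.npz',a=a,d=d)
print(s['clock'],s['tool_pos'],tool(s,(.5445,.274,.0825)));print(cm)
cv2.imwrite('pics/w1.png',a[...,::-1])
E
```

```text
clock: 1.68
tool_pos: [0.543, 0.2739, 0.2212]
eef_rot: [-0.155, 0.988, -0.0, -0.0]
contact_force: [-0.3, 0.8, 0.0]
opening: 1.003
finger_force: 0.0
1.6833 [0.54295914 0.27386275 0.22116886] (array([-0.0016, -0.0003,  0.1387]), np.float64(-162.1))
{'intrinsics': array([[339.81989653,   0.        , 280.37577055],
       [  0.        , 339.81989653, 215.626187  ],
       [  0.        ,   0.        ,   1.        ]]), 'dist': array([0.02608586, 0.        , 0.        , 0.        , 0.        ]), 'view': array([[-0.30673781,  0.95179206, -0.00194513, -0.09281388],
       [ 0.90063636,  0.29091143,  0.3228385 , -0.61243726],
       [ 0.30784098,  0.09727492, -0.94645207,  0.19731853],
       [ 0.        ,  0.        ,  0.        ,  1.        ]])}
```

View pics/w1.png

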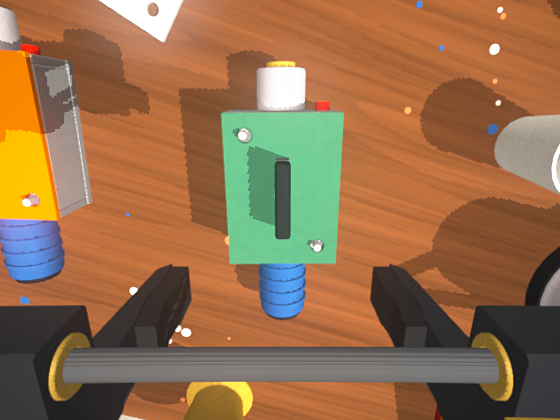

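The wrist view shows the handle spanning (283,158) to (283,240), upright and centred between the fingers. I'll locate it with rays.

```bash
python3 - <<'E'
from plant import *
from h import *
s=get_state();cm=camera_model('wrist');a=np.load('/tmp/w.npz')['a']
hsv=cv2.cvtColor(a,cv2.COLOR_RGB2HSV);H,S,V=[hsv[...,i].astype(int) for i in range(3)]
print('plate',rect(cm,blob((H>60)&(H<95)&(S>90)&(V>70),(283,190)),.066))
b=V<60;b[:120]=0;b[255:]=0;b[:,:235]=0;b[:,330:]=0
print('handle',rect(cm,blob(b,(283,199)),.099))
E
```

```text
plate (array([544. , 274.8]), 149, 109, 18.0)Traceback (most recent call last):
  File "<stdin>", line 7, in <module>
  File "h.py", line 10, in blob
    i=min(ok,key=lambda i:np.hypot(*(c[i]-near)))
ValueError: min() iterable argument is empty
```

The plate centre agrees within about 1 mm, so I'll descend and grip.

```bash
python3 -m inch '1 -.001 0 .03 0 0 0;1 0 0 .03 0 0 0;1 0 0 .03 0 0 0;1 0 0 .02 0 0 0;1 0 0 .01 0 0 0;1 0 0 .01 0 0 0;1 0 0 .008 0 0 0;1 0 0 0 0 0 0;1 0 0 0 0 0 0' && python3 -m inch '-1 0 0 0 0 0 0;-1 0 0 0 0 0 0;-1 0 0 0 0 0 0;-1 0 0 0 0 0 0;-1 0 0 0 0 0 0;-1 0 0 0 0 0 0;-1 0 0 0 0 0 0;-1 0 0 0 0 0 0;-1 0 0 0 0 0 0;-1 0 0 0 0 0 0;-1 0 0 0 0 0 0;-1 0 0 0 0 0 0' 30
```

```text
clock: 2.48
tool_pos: [0.5444, 0.2747, 0.084]
eef_rot: [-0.157, 0.988, 0.0, 0.0]
contact_force: [-0.2, -0.5, 0.1]
opening: 1.0
finger_force: 0.0
clock: 3.48
tool_pos: [0.544, 0.2744, 0.0834]
eef_rot: [-0.157, 0.988, 0.0, -0.0]
contact_force: [-0.0, -0.4, 0.4]
opening: 0.116
finger_force: 0.0
```

```bash
python3 -m inch '-1 0 0 0 0 0 0;-1 0 0 0 0 0 0;-1 0 0 0 0 0 0;-1 0 0 0 0 0 0'; python3 - <<'E'
from plant import *
import cv2
a,d=snapshot('wrist');cv2.imwrite('pics/w2.png',a[...,::-1])
E
```

```text
clock: 3.82
tool_pos: [0.544, 0.2744, 0.0834]
eef_rot: [-0.157, 0.988, 0.0, 0.0]
contact_force: [-0.2, -0.3, -0.4]
opening: 0.007
finger_force: 0.0
```

View pics/w2.png

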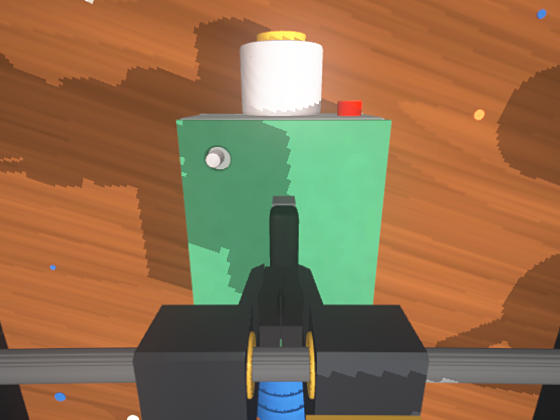

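The fingers shut fully, yet the handle runs from about (283,205) to (283,265) just ahead of them, so they missed it. I'll check the heights and positions from depth and by projection.

```bash
python3 - <<'E'
from plant import *
from h import *
s=get_state();cm=camera_model('wrist');a,d=snapshot('wrist')
def pt(cm,d,px):
    V=cm['view'];u=cv2.undistortPoints(np.float64([[px]]),cm['intrinsics'],cm['dist'])[0,0]
    z=d[px[1],px[0]];return np.round(V[:3,:3].T@(np.r_[u,1]*z-V[:3,3]),4),z
print('now');[print(p,*pt(cm,d,p)) for p in [(230,140),(340,200),(283,200),(283,215),(283,230),(283,250),(283,262),(283,280)]]
V=cm['view']
for dz in (0,-.011,.008):
  p=cv2.projectPoints(s['tool_pos']+[0,0,dz],cv2.Rodrigues(V[:3,:3])[0],V[:3,3],cm['intrinsics'],cm['dist'])[0];print(dz,p.ravel())
D=np.load('/tmp/t.npz');c=camera_model('top');print('top');[print(p,*pt(c,D['d'],p)) for p in [(180,175),(163,155),(165,160),(391,188)]]
E
```

```text
now
(230, 140) [0.4908 0.2284 0.0656] 0.17768587
(340, 200) [0.5031 0.2945 0.0669] 0.18674637
(283, 200) [0.5105 0.2639 0.0754] 0.17796837
(283, 215) [0.5114 0.2641 0.0971] 0.15771684
(283, 230) [0.5179 0.2662 0.0987] 0.15846927
(283, 250) [0.5274 0.2693 0.0992] 0.16122103
(283, 262) [0.5334 0.2713 0.0992] 0.16326837
(283, 280) [0.5349 0.2717 0.1136] 0.15008405
0 [282.05489216 267.37727195]
-0.011 [281.99911429 258.27256461]
0.008 [282.09970723 274.68651842]
top
(180, 175) [0.5057 0.2417 0.0638] 0.98647344
(163, 155) [0.544  0.2718 0.1011] 0.9557012
(165, 160) [0.5322 0.2671 0.1007] 0.9542739
(391, 188) [ 0.476  -0.2694  0.0062] 1.037631
```

```bash
python3 - <<'E'
from plant import *
from h import *
s=get_state();cm=camera_model('wrist');a,d=snapshot('wrist')
V=cm['view'];vv,uu=np.mgrid[:420,:560]
u=cv2.undistortPoints(np.float64(np.c_[uu.ravel(),vv.ravel()]).reshape(-1,1,2),cm['intrinsics'],cm['dist']).reshape(-1,2)
P=((np.c_[u,np.ones(len(u))]*d.reshape(-1,1)-V[:3,3])@V[:3,:3])
T=Ro.from_quat(s['eef_rot']).inv().apply(P-s['tool_pos']).reshape(420,560,3)*1000
for r in (260,266,268,272,280,300,340):
  print(r,[(c,*T[r,c].round().astype(int)) for c in range(235,330,8)])
print(s['opening'],s['finger_force'],s['joint_torque'].round(1) if hasattr(s['joint_torque'],'round') else '')
cv2.imwrite('pics/w3.png',cv2.resize(a[190:400,200:366,::-1],None,fx=2.8,fy=2.8))
E
```

```text
260 [(235, np.int64(-5), np.int64(-28), np.int64(18)), (243, np.int64(-5), np.int64(-23), np.int64(18)), (251, np.int64(-4), np.int64(-18), np.int64(17)), (259, np.int64(-5), np.int64(-14), np.int64(18)), (267, np.int64(-4), np.int64(-9), np.int64(18)), (275, np.int64(12), np.int64(-3), np.int64(-15)), (283, np.int64(12), np.int64(0), np.int64(-15)), (291, np.int64(13), np.int64(4), np.int64(-17)), (299, np.int64(-4), np.int64(10), np.int64(18)), (307, np.int64(-4), np.int64(15), np.int64(17)), (315, np.int64(-5), np.int64(19), np.int64(18)), (323, np.int64(-5), np.int64(24), np.int64(18))]
266 [(235, np.int64(-8), np.int64(-28), np.int64(18)), (243, np.int64(-8), np.int64(-23), np.int64(17)), (251, np.int64(-9), np.int64(-18), np.int64(18)), (259, np.int64(11), np.int64(-11), np.int64(-20)), (267, np.int64(10), np.int64(-7), np.int64(-17)), (275, np.int64(10), np.int64(-3), np.int64(-18)), (283, np.int64(9), np.int64(0), np.int64(-17)), (291, np.int64(9), np.int64(4), np.int64(-16)), (299, np.int64(11), np.int64(8), np.int64(-20)), (307, np.int64(-8), np.int64(15), np.int64(18)), (3
[... 2475 characters left out ...]
-32), np.int64(25), np.int64(18))]
340 [(235, np.int64(34), np.int64(-11), np.int64(-99)), (243, np.int64(34), np.int64(-9), np.int64(-100)), (251, np.int64(31), np.int64(-8), np.int64(-96)), (259, np.int64(4), np.int64(-8), np.int64(-63)), (267, np.int64(3), np.int64(-6), np.int64(-62)), (275, np.int64(3), np.int64(-3), np.int64(-61)), (283, np.int64(4), np.int64(0), np.int64(-63)), (291, np.int64(3), np.int64(3), np.int64(-62)), (299, np.int64(4), np.int64(6), np.int64(-62)), (307, np.int64(27), np.int64(6), np.int64(-92)), (315, np.int64(34), np.int64(7), np.int64(-100)), (323, np.int64(34), np.int64(9), np.int64(-100))]
0.005168613091753456 0.0 [  0.  -54.9  -3.9 -10.5  -0.    0.1   0. ]
```

View pics/w3.png

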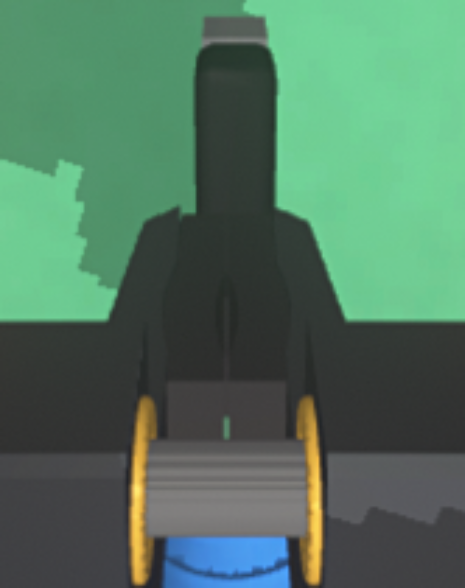

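The fingers closed just above the bar: their visible ends lie about 17 mm behind the stated TCP. I'll open and check the true fingertip depth.

```bash
python3 -m inch '1 0 0 -.03 0 0 0;1 0 0 -.03 0 0 0;1 0 0 0 0 0 0;1 0 0 0 0 0 0;1 0 0 0 0 0 0;1 0 0 0 0 0 0;1 0 0 0 0 0 0;1 0 0 0 0 0 0;1 0 0 0 0 0 0;1 0 0 0 0 0 0;1 0 0 0 0 0 0;1 0 0 0 0 0 0'; python3 - <<'E'
from plant import *
from h import *
print('nose',r.nose_length,[x for x in dir(r) if x[0]!='_'])
s=get_state();cm=camera_model('wrist');a,d=snapshot('wrist')
V=cm['view'];vv,uu=np.mgrid[:420,:560]
u=cv2.undistortPoints(np.float64(np.c_[uu.ravel(),vv.ravel()]).reshape(-1,1,2),cm['intrinsics'],cm['dist']).reshape(-1,2)
P=((np.c_[u,np.ones(len(u))]*d.reshape(-1,1)-V[:3,3])@V[:3,:3])
T=Ro.from_quat(s['eef_rot']).inv().apply(P-s['tool_pos'])*1000
m=(d.ravel()>0)&(abs(T[:,0])<14)&(abs(T[:,1])>38)&(abs(T[:,1])<66)&(T[:,2]<30)
F=T[m];print('finger tip z',np.percentile(F[:,2],[90,98,99.5,100]).round(1))
for sg in(-1,1):
  G=F[F[:,1]*sg>0]; t=G[G[:,2]>G[:,2].max()-4];print(sg,t.mean(0).round(1),t.min(0).round(),t.max(0).round())
print(s['opening'],s['tool_pos'])
E
```

```text
clock: 4.97
tool_pos: [0.544, 0.2744, 0.1433]
eef_rot: [-0.157, 0.988, 0.0, -0.0]
contact_force: [0.9, -0.5, 0.2]
opening: 0.887
finger_force: 0.0
nose 0.011 ['Unreachable', 'finish_job', 'nose_length']
finger tip z [-29.7 -20.  -17.5 -15.3]
-1 [  5.8 -42.8 -18.6] [ -8. -51. -20.] [ 12. -40. -16.]
1 [  5.7  41.  -17.9] [ -9.  38. -19.] [ 11.  49. -15.]
0.8872598656013087 [0.54397948 0.27436743 0.14331351]
```

The real fingertips sit about 16 mm behind the reported TCP, not 11 mm ahead, which explains the miss. For the grip, TCP z should be about 0.058, putting the tips at about 0.074. I'll descend carefully.

```bash
python3 -m inch '1 0 0 .03 0 0 0;1 0 0 .03 0 0 0;1 0 0 .01 0 0 0;1 0 0 .005 0 0 0;1 0 0 .005 0 0 0;1 0 0 .003 0 0 0;1 0 0 0 0 0 0;1 0 0 0 0 0 0' && python3 -m inch '-1 0 0 0 0 0 0;-1 0 0 0 0 0 0;-1 0 0 0 0 0 0;-1 0 0 0 0 0 0;-1 0 0 0 0 0 0;-1 0 0 0 0 0 0;-1 0 0 0 0 0 0;-1 0 0 0 0 0 0;-1 0 0 0 0 0 0;-1 0 0 0 0 0 0;-1 0 0 0 0 0 0;-1 0 0 0 0 0 0;-1 0 0 0 0 0 0;-1 0 0 0 0 0 0' 35
```

```text
clock: 5.68
tool_pos: [0.5446, 0.2748, 0.0614]
eef_rot: [-0.157, 0.988, 0.0, 0.001]
contact_force: [0.6, 0.2, -0.0]
opening: 0.995
finger_force: 0.0
clock: 6.85
tool_pos: [0.5439, 0.2748, 0.0604]
eef_rot: [-0.157, 0.988, 0.0, 0.0]
contact_force: [-0.3, 0.7, -0.8]
opening: 0.153
finger_force: 35.0
```

The fingers now hold the bar (13.5 mm, 35 N), so I'll lift straight up.

```bash
python3 -m inch '-1 0 0 -.003 0 0 0;-1 0 0 -.005 0 0 0;-1 0 0 -.008 0 0 0;-1 0 0 -.012 0 0 0;-1 0 0 -.02 0 0 0;-1 0 0 -.02 0 0 0;-1 0 0 -.02 0 0 0;-1 0 0 -.02 0 0 0;-1 0 0 -.012 0 0 0;-1 0 0 -.005 0 0 0;-1 0 0 0 0 0 0;-1 0 0 0 0 0 0'; python3 - <<'E'
from plant import *
from h import *
s=get_state();print(tool(s,(.477,-.2695,.16)));a,d=snapshot('wrist');cv2.imwrite('pics/w4.png',a[...,::-1])
E
```

```text
clock: 7.85
tool_pos: [0.5437, 0.2739, 0.185]
eef_rot: [-0.157, 0.988, -0.0, -0.0]
contact_force: [0.2, 0.6, -4.3]
opening: 0.152
finger_force: 35.0
(array([ 0.2318, -0.4959,  0.0254]), np.float64(-161.9))
```

View pics/w4.png

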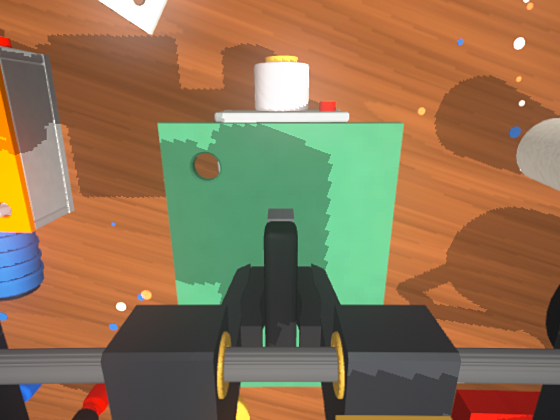

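The cover is held level and is clear of its mill, with the hole at (207,166) free of its pin. I'll carry it over to the cork and turn it.

```bash
python3 -m inch '-1 .004 -.008 0 0 0 0;-1 .009 -.019 0 0 0 0;-1 .0148 -.0316 0 0 0 0;-1 .0148 -.0316 0 0 0 0;-1 .0148 -.0316 0 0 0 0;-1 .0148 -.0316 0 0 0 0;-1 .0148 -.0316 0 0 0 0;-1 .0148 -.0316 0 0 0 0;-1 .0148 -.0316 0 0 0 0;-1 .0148 -.0316 0 0 0 0;-1 .0148 -.0316 0 0 0 0;-1 .0148 -.0316 0 0 0 0;-1 .0148 -.0316 0 0 0 0;-1 .0148 -.0316 0 0 0 0;-1 .0148 -.0316 0 0 0 0;-1 .0148 -.0316 0 0 0 0;-1 .009 -.019 0 0 0 0;-1 .004 -.008 0 0 0 0;-1 0 0 0 0 0 0;-1 0 0 0 0 0 0' && python3 -m inch '-1 0 0 0 0 0 .05;-1 0 0 0 0 0 .09;-1 0 0 0 0 0 .09;-1 0 0 0 0 0 .09;-1 0 0 0 0 0 .09;-1 0 0 0 0 0 .09;-1 0 0 0 0 0 .08;-1 0 0 0 0 0 .047;-1 0 0 0 0 0 0;-1 0 0 0 0 0 0'; python3 - <<'E'
from plant import *
from h import *
s=get_state();print(s['tool_pos'],tool(s,(.477,-.2695,.01)))
cm=camera_model('top');a,d=snapshot('top');cv2.imwrite('pics/t2.png',a[...,::-1])
hsv=cv2.cvtColor(a,cv2.COLOR_RGB2HSV);H,S,V=[hsv[...,i].astype(int) for i in range(3)]
g=(H>60)&(H<95)&(S>100);print('green',rect(cm,blob(g,(391,188)),s['tool_pos'][2]+.006))
E
```

```text
clock: 9.57
tool_pos: [0.4759, -0.2688, 0.1849]
eef_rot: [-0.157, 0.988, 0.001, -0.0]
contact_force: [0.4, 0.0, -2.6]
opening: 0.157
finger_force: 35.0
clock: 10.4
tool_pos: [0.4768, -0.2674, 0.1854]
eef_rot: [0.153, 0.988, 0.001, -0.0]
contact_force: [0.2, -0.1, -3.2]
opening: 0.159
finger_force: 35.0
[ 0.47682187 -0.26742297  0.18538514] (array([-0.0009, -0.0021,  0.1754]), np.float64(162.4))
green (array([ 444.2, -257.4]), 106, 75, 71.5)
```

View pics/t2.png

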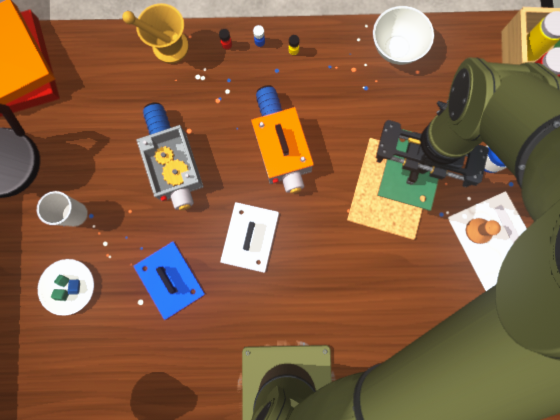

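The cover is over the cork pad, aligned with it, and the orange one is undisturbed. Lowering now.

```bash
python3 -m inch '-1 0 -.002 .01 0 0 0;-1 0 0 .02 0 0 0;-1 0 0 .02 0 0 0;-1 0 0 .02 0 0 0;-1 0 0 .02 0 0 0;-1 0 0 .02 0 0 0;-1 0 0 .02 0 0 0;-1 0 0 .014 0 0 0;-1 0 0 .01 0 0 0;-1 0 0 .006 0 0 0;-1 0 0 .004 0 0 0;-1 0 0 .003 0 0 0;-1 0 0 0 0 0 0;-1 0 0 0 0 0 0;-1 0 0 0 0 0 0' && python3 -m inch '-1 0 0 .002 0 0 0;-1 0 0 .002 0 0 0;-1 0 0 .001 0 0 0;-1 0 0 .001 0 0 0;-1 0 0 0 0 0 0;-1 0 0 0 0 0 0;-1 0 0 0 0 0 0'
```

```text
clock: 11.7
tool_pos: [0.4761, -0.272, 0.019]
eef_rot: [0.155, 0.988, -0.0, 0.001]
contact_force: [-0.3, 0.9, -4.3]
opening: 0.151
finger_force: 35.0
clock: 12.28
tool_pos: [0.4757, -0.2718, 0.0124]
eef_rot: [0.155, 0.988, 0.0, 0.0]
contact_force: [-0.3, -0.1, -3.5]
opening: 0.154
finger_force: 35.0
```

```bash
python3 -m inch '-1 0 0 .001 0 0 0;-1 0 0 .001 0 0 0;-1 0 0 .001 0 0 0;-1 0 0 0 0 0 0;-1 0 0 0 0 0 0;-1 0 0 0 0 0 0'; python3 -m inch '-1 0 0 .001 0 0 0;-1 0 0 0 0 0 0;-1 0 0 0 0 0 0'
```

```text
clock: 12.78
tool_pos: [0.4756, -0.2718, 0.0094]
eef_rot: [0.155, 0.988, 0.0, 0.0]
contact_force: [-0.1, 0.5, -4.5]
opening: 0.153
finger_force: 35.0
clock: 13.03
tool_pos: [0.4757, -0.2718, 0.0084]
eef_rot: [0.155, 0.988, 0.0, 0.0]
contact_force: [0.4, 0.6, -3.6]
opening: 0.155
finger_force: 35.0
```

```bash
python3 -m inch '-1 0 0 .001 0 0 0;-1 0 0 0 0 0 0;-1 0 0 0 0 0 0'; python3 -m inch '-1 0 0 .001 0 0 0;-1 0 0 0 0 0 0;-1 0 0 0 0 0 0'
```

```text
clock: 13.28
tool_pos: [0.4757, -0.2718, 0.0084]
eef_rot: [0.155, 0.988, -0.0, 0.0]
contact_force: [-1.7, 0.5, 6.2]
opening: 0.152
finger_force: 35.0
clock: 13.53
tool_pos: [0.4757, -0.2718, 0.0083]
eef_rot: [0.155, 0.988, -0.0, 0.0]
contact_force: [-2.9, 3.4, 14.5]
opening: 0.156
finger_force: 35.0
```

Contact with the cork came at z of about 0.008, as expected. I'll ease off 1 mm, release, then retreat.

```bash
python3 -m inch '-1 0 0 -.001 0 0 0;-.6 0 0 0 0 0 0;-.4 0 0 0 0 0 0;0 0 0 0 0 0 0;1 0 0 0 0 0 0;1 0 0 0 0 0 0;1 0 0 0 0 0 0;1 0 0 0 0 0 0;1 0 0 0 0 0 0;1 0 0 0 0 0 0;1 0 0 0 0 0 0;1 0 0 0 0 0 0;1 0 0 0 0 0 0' && python3 -m inch '1 0 0 -.005 0 0 0;1 0 0 -.01 0 0 0;1 0 0 -.02 0 0 0;1 0 0 -.03 0 0 0;1 0 0 -.03 0 0 0;1 0 0 -.03 0 0 0;1 0 0 -.02 0 0 0;1 0 0 0 0 0 0;1 0 0 0 0 0 0'; python3 - <<'E'
from plant import *
from h import *
cm=camera_model('wrist');a,d=snapshot('wrist');cv2.imwrite('pics/w5.png',a[...,::-1])
hsv=cv2.cvtColor(a,cv2.COLOR_RGB2HSV);H,S,V=[hsv[...,i].astype(int) for i in range(3)]
print('green',rect(cm,blob((H>60)&(H<95)&(S>90)&(V>70),(283,190)),.014))
E
```

```text
clock: 14.62
tool_pos: [0.4756, -0.2718, 0.0074]
eef_rot: [0.155, 0.988, 0.0, 0.0]
contact_force: [0.3, 0.4, 0.8]
opening: 0.995
finger_force: 0.0
clock: 15.37
tool_pos: [0.4762, -0.2723, 0.1541]
eef_rot: [0.155, 0.988, -0.001, 0.002]
contact_force: [0.7, 0.2, 0.6]
opening: 0.994
finger_force: 0.0
green (array([ 480.6, -276.5]), 135, 104, -17.8)
```

View pics/w5.png

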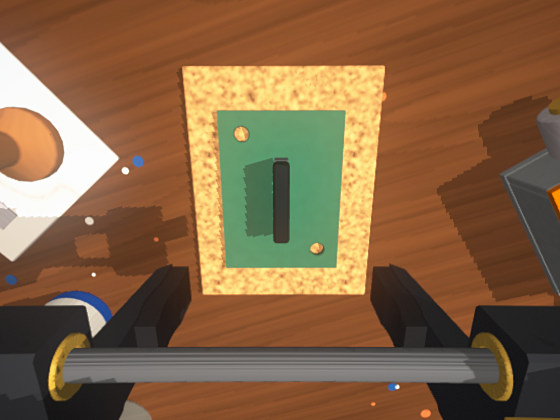

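The cover spans (218,110) to (345,268). It lies flat, handle up, square and central on the cork, and the gripper is clear of it.

```bash
python3 -c "
from plant import r
print(r.finish_job())"
```

```text
the job is handed in; nothing more can be done
None
```

The green cover is off its mill and lies flat, handle up, square and central on the cork pad; the orange cover was never touched, and the job was handed in at about 15.4 s (no verdict came back).

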